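# Put the forming stakes back on their own rests

### The arm

A 6-joint arm with a two-finger parallel gripper is mounted at the origin on the work surface. World frame = base frame: x ahead of the robot, y to its left, z up, the work surface at z = 0. Lengths are in mm, angles in rad, forces in N, time in s.
With the tool pointing down it reaches from about 300 to 775 mm from the base axis. Payload 14.6 kg.
Tool frame: the origin (TCP) lies on the centre line of the jaws, within the pads' length; the fingertips stand 19 mm ahead of it and the grasp point (between the pads) is the TCP (bot.tip_reach is the distance from the TCP to the fingertips, in mm); z points along the fingers, y is the line along which they close (so a half turn about z gives the same grasp; the last joint's range is limited). The gripper opens to 85 mm and grips with 20 to 120 N. Pads are 22 mm wide; open, the fingers measure 114 mm over their backs; the gripper's body (76 mm by 85 mm) begins 54 mm behind the grasp point. The pads swing forward as they close: fully open they stand 13 mm farther back than shut.
Start: joints at [1.276, 0.3, 1.521, -0, 1.321, -0.067], TCP at [124.207, 535.782, 250.281] pointing down, gripper open.
Joint ranges: [-3.03, 3.03], [-0.79, 2.21], [0.23, 2.52], [-1.04, 4.18], [0, 3.07], [-2.55, 2.55]. Speed limits (rad/s): [2.22, 2.22, 2.57, 3.14, 3.14, 3.14].

### API

Orientations are given as a unit quaternion [w, x, y, z].
In Python, from rig import bot gives the robot as it stands. Calls block until the motion is done:
- bot.move_to(position, orientation): joint-space move of the TCP to a pose.
- bot.servo_line(position, attitude=None, speed=150, until_force=None): straight line of the TCP; attitude=None keeps the orientation; speed is the mean speed in mm/s. With until_force (N) it stops when the force on the tool has changed by that much, and returns True; else False.
- bot.move_joints(angles): joint-space move.
- bot.move_gripper(opening, grip_force=None): finger opening in mm; grip_force is the grip in N (None keeps the last); returns when the fingers have stopped.
- bot.dwell(seconds).
- bot.ik(position, orientation): joint angles nearest the present ones, or None.
- bot.read_state(): the state.
- bot.read_camera(name): name is "side" or "top" or "wrist"; returns a dict with "image" (400x640x3 uint8, blue, green, red), "depth" (400x640 float32, mm along the optical axis (not along the pixel's ray), 0 where there is no reading), "fovy" (degrees; the focal length in pixels is half the picture's height over the tangent of half this angle, whatever the lens; pixels are square), "cx", "cy" (the principal point, pixels), "eye" and "attitude" of the camera in the world; the wrist camera has in their place "mount" (4x4, takes a point from camera to tool coordinates, whose origin is the TCP and whose axes are the flange's). Camera axes: x right, y down, z forward; pixel columns grow to the right and rows downward; lengths in mm; the calibration is good to about 2 mm. A picture is of the moment at which its call begins: read the wrist's pose just before it.
A pose or a line that the arm cannot do raises bot.MotionError and nothing moves.
- bot.finish_job(): hands the job in; it is judged then, once.
The state is a dict: "clock": time; "joint_positions": joint angles; "qvel": joint speeds; "effort": joint torques, N m; "ee_pos": TCP position; "tool_rot": TCP orientation; "ft_force": force on the tool from outside, world axes, zero at the start; "moment": the same for the moment, N m; "grip_width": finger opening in mm; "grip_force": force on a finger pad.
Only numpy, scipy, OpenCV 4.12 (cv2) and the standard library are available. Lean on these libraries where they do the work, as an engineer would, in place of code of your own. Each camera call takes 0.05 s, during which the arm holds its last target. There are 200 camera calls.

### The job

The three steel forming stakes of this coppersmith's bench stand on each other's wooden rests. Put each one upright in the middle of the rest that has the shape of its head, as seen from above: the domed round one on the round rest, the square one on the square rest, the long one on the long rest and lying along it; the bare dark steel block is free to park one on meanwhile. Do not knock a stake over, and leave the copper cup, the pliers and the hammer where they lie.

Things in the scene. Friction and masses are not known exactly. Their poses are not given: they have to be found in the camera images.
- stake_dome: Steel forming stake, 70 mm high, about 0.6 kg, standing upright: round foot 50 mm across and 10 mm thick, waisted 20 mm stem, head from 44 to 70 mm above the underside. Head: round, 50 mm across, straight sides from 44 to 60 mm above the underside, domed above. Origin: centre of its underside, z up.
- stake_square: Steel forming stake, 70 mm high, about 0.6 kg, standing upright: round foot 50 mm across and 10 mm thick, waisted 20 mm stem, head from 44 to 70 mm above the underside. Head: flat-topped square, 48 by 48 mm, straight sides. Origin: centre of its underside, z up, x and y along the head's sides.
- stake_long: Steel forming stake, 70 mm high, about 0.6 kg, standing upright: round foot 50 mm across and 10 mm thick, waisted 20 mm stem, head from 44 to 70 mm above the underside. Head: flat-topped bar, 92 mm long by 24 mm wide, straight sides. Origin: centre of its underside, z up, x along the bar's length.
- rest_round: Round wooden disc, 84 mm across, 20 mm high. Its origin is the centre of its underside, on the bench top; its flat top is 20 mm above. Fastened to the bench.
- rest_square: Square wooden block, 80 by 80 mm, 20 mm high, its sides along x and y. Its origin is the centre of its underside, on the bench top; its flat top is 20 mm above. Fastened to the bench.
- rest_long: Oblong wooden block, 120 mm long (along its x) by 60 mm wide (along its y), 20 mm high. Its origin is the centre of its underside, on the bench top; its flat top is 20 mm above. Fastened to the bench.
- bench_block: Bare dark steel block, 100 by 100 mm, 20 mm high, nothing on it at the start: the free spot. Its origin is the centre of its underside, on the bench top; its flat top is 20 mm above. Fastened to the bench.
- copper_cup: Loose open copper cup, 60 mm across the rim, 45 mm high, upright. Origin: centre of its underside. To be left alone.
- pliers: Loose dark steel pliers lying flat, 145 mm long along their x (jaws to +x), up to 55 mm wide, 13 mm high. Origin: near the middle, at bench level. To be left alone.
- hammer: Loose hammer, 240 mm long, lying on the bench with its handle along x and its head to +x. Origin: the middle of its length, on the bench; head 26 mm high, about 90 mm across. To be left alone.
Not all that is in view belongs to the job. What is shaped like the stake_square but blue is not meant.

How it is judged (in metres and radians):
At the end, for the whole second after the job is handed in: Each stake stands upright (within 0.1 rad) and at rest on top of the rest of its own shape, its centre within 15 mm of the rest's centre; the long stake's bar lies along the long rest within 15 degrees, either way round (horizontal distance between stake_dome and rest_round below 0.015 m and z of stake_dome in the frame of rest_round between 0.015 and 0.025 m and angle between each of stake_dome, stake_square, stake_long's own z axis and vertical below 0.1 rad and linear speed of each of stake_dome, stake_square, stake_long below 0.02 m/s and angular speed of each of stake_dome, stake_square, stake_long below 0.2 rad/s and horizontal distance between stake_square and rest_square below 0.015 m and z of stake_square in the frame of rest_square between 0.015 and 0.025 m and horizontal distance between stake_long and rest_long below 0.015 m and z of stake_long in the frame of rest_long between 0.015 and 0.025 m and angle between the x axis of stake_long and the x axis of rest_long, either way round below 0.26 rad); the robot touches nothing.
It fails at once if a stake is knocked over (tilted by more than 0.8 rad) (angle between any of stake_dome, stake_square, stake_long's own z axis and vertical above 0.8 rad).
It fails at once if the copper cup, the pliers or the hammer is shifted by more than 20 mm (distance of any of copper_cup, pliers, hammer from where it was at the start of the episode above 0.02 m).
It also fails if it takes over 112 s, if anything falls off the work surface, if the arm or the gripper's body presses on something with over 40 N, if the wrist force passes 120 N, or if a joint passes its speed limit or range.

## Working session

There is one attempt and no reset: what is moved stays moved. The work goes in short steps, each a Python script; the robot and the scene stay as the last script left them, time stands still between calls to the robot, and variables do not carry over. Pictures are saved under pics/ and viewed, at most 14 in all, crops included, and the job is handed in when it is done.

```bash
ls; mkdir -p pics
python3 - <<'E'
from rig import bot
import cv2,numpy as np
for n in("top","side"):
    c=bot.read_camera(n); cv2.imwrite(f"pics/{n}0.png",c["image"]); np.savez(f"{n}0.npz",**c)
    print(n,c["fovy"],c["cx"],c["cy"],c["eye"],c["attitude"],[k for k in c])
print(bot.read_state())
E
```

```text
pics
top 42.69986679685113 316.2237418799249 198.48351437816558 [ 307.97601662  -15.58631334 1253.12271522] [-0.05371403  0.70458997 -0.70425112  0.06854295] ['image', 'depth', 'fovy', 'cx', 'cy', 'eye', 'attitude']
side 51.60265179752933 318.3595347872776 204.89136524051142 [  -8.80427632 -541.59212878  728.48947946] [-0.3758921   0.83960893 -0.36141065  0.15213255] ['image', 'depth', 'fovy', 'cx', 'cy', 'eye', 'attitude']
{'clock': 0.1, 'joint_positions': array([ 1.27639817e+00,  3.00430561e-01,  1.52154184e+00, -1.54370188e-05,
        1.32068836e+00, -6.65897358e-02]), 'qvel': array([ 1.05300900e-03, -9.84917846e-04, -1.44684582e-03,  4.73892715e-04,
        9.34432245e-04, -1.03844355e-05]), 'effort': array([ 2.14770902e-03, -5.44379675e+01, -3.62375736e+01,  5.39077263e-06,
        3.06891772e-03,  9.16121007e-05]), 'ee_pos': array([124.15756688, 535.60255607, 249.76013892]), 'tool_rot': array([-8.85146431e-05,  1.13656148e-01,  9.93520002e-01, -5.26718079e-04]), 'ft_force': array([-0.42794726,  0.05459333, -0.36892898]), 'moment': array([-0.01801752, -0.01695788,  0.01640549]), 'grip_force': 0.0, 'grip_width': 85.42901081179089}
```

View pics/top0.png

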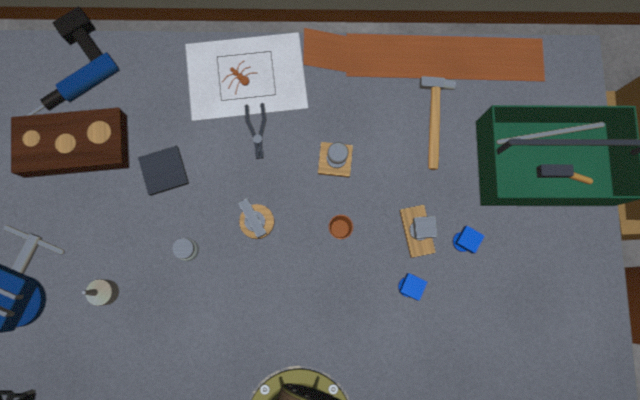

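View pics/side0.png

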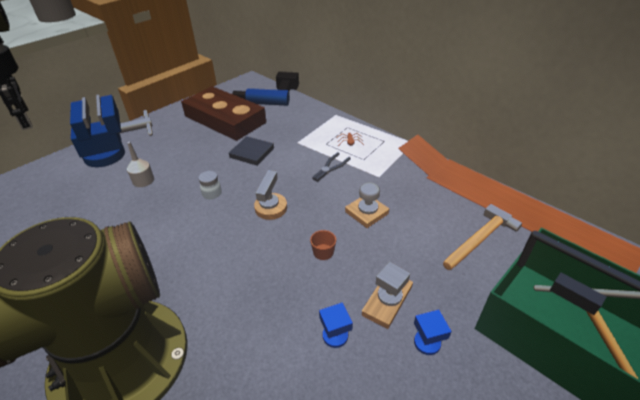

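The top view shows these candidates:
- **Dome stake:** (338,155), on the square rest.
- **Square stake:** grey, (425,227), on the long rest.
- **Long stake:** (253,215), on the round rest.
- **Lookalikes:** blue square stakes at (470,240) and (413,287), and a white jar at (184,249). None of these are wanted.
- **Free block:** (163,170).

Next I'll measure positions from the depth data.

```bash
cat > h.py <<'E'
import numpy as np, cv2
from scipy.spatial.transform import Rotation as R
def rot(q): return R.from_quat([q[1],q[2],q[3],q[0]])
def cloud(c, T=None):
    "world points HxWx3; T=(R,p) of the camera for the wrist"
    f=200/np.tan(np.radians(float(c["fovy"]))/2); v,u=np.mgrid[:400,:640]; d=c["depth"]
    P=np.stack([(u-c["cx"])/f*d,(v-c["cy"])/f*d,d],-1)
    if T is None: M,p=rot(c["attitude"]).as_matrix(),np.asarray(c["eye"])
    else: M,p=T
    W=P@M.T+p; W[d<=0]=np.nan; return W
def fit(W,mask):
    p=W[mask][:,:2]; (cx,cy),(w,h),a=cv2.minAreaRect(p.astype(np.float32))
    if w<h: a+=90
    return np.round([cx,cy,max(w,h),min(w,h),(a+90)%180-90],1)
def down(yaw):
    "tool down; closing line (tool y) at angle yaw(deg) in world"
    a=np.radians(yaw); y=np.array([np.cos(a),np.sin(a),0]); z=np.array([0,0,-1.])
    q=R.from_matrix(np.stack([np.cross(y,z),y,z],1)).as_quat(); return [q[3],*q[:3]]
E
python3 - <<'E'
from h import *
c=dict(np.load("top0.npz")); W=cloud(c); z=W[...,2]
im=c["image"].astype(int); v,u=np.mgrid[:400,:640]
print("bench z",np.nanmedian(z[180:260,280:320]))
for n,(x,y),r in [("dome",(338,155),24),("square",(422,228),28),("long",(255,218),28),("block",(163,170),34),("blue1",(468,240),20),("blue2",(413,287),20),("cup",(340,227),17),("jar",(184,249),18)]:
    near=(abs(u-x)<r)&(abs(v-y)<r)
    for lo,hi in((12,28),(78,96)) if "blue" not in n else ((60,80),):
        m=near&(z>lo)&(z<hi)
        if n=="square": m&=(u<442)
        if m.sum()>8:
            m=cv2.morphologyEx(m.astype(np.uint8),cv2.MORPH_OPEN,np.ones((3,3)))>0
            if m.any(): print(n,lo,m.sum(),"z",np.round(np.nanmedian(z[m]),1),fit(W,m))
E
```

```text
bench z 0.5779781797984924
dome 12 588 z 20.6 [623.7 -89.   81.1  80.   -6.2]
dome 78 331 z 87.0 [623.8 -92.   47.9  47.  -89.1]
square 12 811 z 20.4 [ 445.3 -287.9  120.6   61.3   12.1]
square 78 446 z 90.6 [ 446.6 -291.3   48.5   48.   -86.7]
long 12 439 z 20.5 [466.3 101.7  82.7  76.7 -52.6]
long 78 410 z 90.3 [467.3 107.1  92.5  24.   29.8]
block 12 1648 z 20.5 [595.6 336.2 102.  101.2  18.1]
blue1 60 441 z 70.4 [ 420.2 -400.9   49.5   48.8   59.6]
blue2 60 447 z 70.7 [ 311.3 -263.3   48.5   48.2  -24.3]
```

```bash
cat >> h.py <<'E'
from rig import bot
HI=235
def look(x,y,lo,hi,r=75,save=None):
    s=bot.read_state(); c=bot.read_camera("wrist"); m=np.asarray(c["mount"])
    M=rot(s["tool_rot"]).as_matrix(); W=cloud(c,(M@m[:3,:3],M@m[:3,3]+s["ee_pos"]))
    if save: cv2.imwrite(save,c["image"])
    k=(W[...,2]>lo)&(W[...,2]<hi)&(np.hypot(W[...,0]-x,W[...,1]-y)<r)
    k=cv2.morphologyEx(k.astype(np.uint8),cv2.MORPH_OPEN,np.ones((3,3)))>0
    return (fit(W,k),k.sum(),round(float(np.median(W[k][:,2])),1),cv2.minEnclosingCircle(W[k][:,:2].astype(np.float32))) if k.any() else None
def hover(x,y,yaw,z=HI,speed=250):
    print("line",bot.servo_line([x,y,z],down(yaw),speed))
def pick(x,y,yaw,h=50):
    hover(x,y,yaw)
    if bot.servo_line([x,y,20+h],down(yaw),100,until_force=15): print("CONTACT on descent",bot.read_state()["ee_pos"]); bot.servo_line([x,y,HI]); raise SystemExit
    bot.move_gripper(5,80); s=bot.read_state(); print("grip",s["grip_width"],s["grip_force"])
    bot.servo_line([x,y,HI],None,100); s=bot.read_state(); print("lifted",s["grip_width"],s["ft_force"],s["clock"])
def place(x,y,yaw,h=50):
    hover(x,y,yaw); bot.servo_line([x,y,20+h+15],None,120)
    print("touch",bot.servo_line([x,y,20+h-4],None,25,until_force=6),bot.read_state()["ee_pos"])
    bot.move_gripper(78); bot.servo_line([x,y,HI],None,120); print("t",bot.read_state()["clock"])
E
python3 - <<'E'
from h import *
bot.move_to([446,-290,HI+30],down(3))
print(bot.read_state()["joint_positions"],bot.read_state()["clock"])
print(look(446,-290,78,96,45,"pics/w1.png")); print(look(446,-290,12,28))
E
```

```text
[-6.44367284e-01  2.48324712e-01  1.55189880e+00  7.04007231e-05
  1.34143854e+00 -6.97648775e-01] 3.2083
(array([ 445.5, -291.1,   47.9,   47.5,  -86.5]), np.int64(2265), 89.0, ((445.7413330078125, -291.4776611328125), 33.27434158325195))
(array([ 444.5, -288.2,  120.2,   60. ,   11.5]), np.int64(3020), 19.0, ((444.62310791015625, -288.2650451660156), 65.64058685302734))
```

View pics/w1.png

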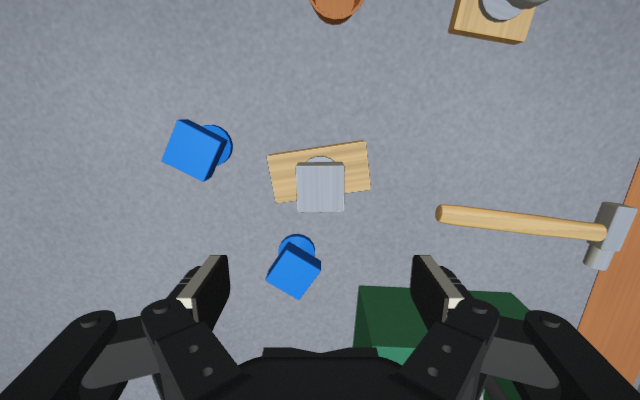

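The wrist view shows the grey square stake at (320,187) on the oblong rest. The blue stakes at (195,150) and (293,270) are clear of the fingers. Wrist and top measurements agree, so I'll pick it and park it.

Run:
```python
from h import *
pick(445.8,-291.2,3.4)
place(595.6,336.2,18)
print(look(595.6,336.2,78,96,50)); print(bot.read_state()["joint_positions"])
c=bot.read_camera("side"); cv2.imwrite("pics/s1.png",c["image"])
```

```text
line False
grip 47.382744222863494 81.8532657623291
lifted 47.188882245143496 [-0.78529593 -0.66757247 -4.8530673 ] 7.6167
line False
touch True [595.5525624  336.16821932  70.48684418]
t 14.275
(array([595. , 335.9,  48.5,  47.9, -71.6]), np.int64(2807), 88.9, ((594.9105224609375, 336.3467712402344), 32.87511444091797))
[ 4.60345171e-01  6.21548190e-01  1.09643862e+00 -3.72490267e-05
  1.42751016e+00  1.46211579e-01]
```

View pics/s1.png

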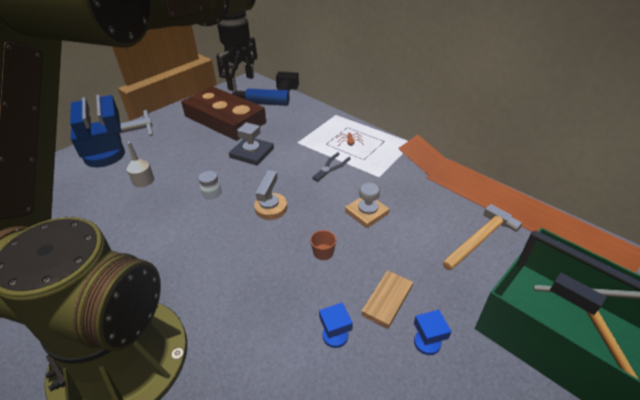

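The square stake is parked upright on the block at (250,140). Next is the long stake.

Run:
```python
from h import *
hover(467,105,-60)
f=look(467,106,78,96,70); print(f)
x,y,a=f[0][0],f[0][1],f[0][4]; assert abs(x-467)<5 and abs(y-106)<5 and abs(a-30)<5
pick((x+467.3)/2,(y+107.1)/2,a-90)
hover(430,105,-60); c=look(467,104,12,28,60); print("round rest",c)
place(445,-288,-78.2)
print(look(445,-288,78,96,70)); print(look(445,-288,12,28,75,"pics/w2.png"))
```

```text
line False
(array([467. , 108. ,  91.6,  24. ,  29.3]), np.int64(2625), 89.0, ((467.2179870605469, 107.88256072998047), 46.74944305419922))
line False
grip 23.156399558303907 78.49522233009338
lifted 22.912756789295482 [-0.75031621 -0.49539549 -7.35006144] 20.3167
line False
round rest (array([471.6, 105.4,  83.3,  75.1, -73.3]), np.int64(4251), 19.1, ((467.7480773925781, 104.24031829833984), 41.806671142578125))
line False
touch True [ 444.93520238 -287.92115512   70.21532068]
t 26.4917
(array([ 444.9, -287.7,   92. ,   24. ,   12. ]), np.int64(2643), 89.0, ((444.8244934082031, -287.4002990722656), 47.11384201049805))
(array([ 444.9, -287.8,  119.6,   60.1,   11.5]), np.int64(2775), 19.0, ((444.7926330566406, -287.8576965332031), 65.7548828125))
```

View pics/w2.png

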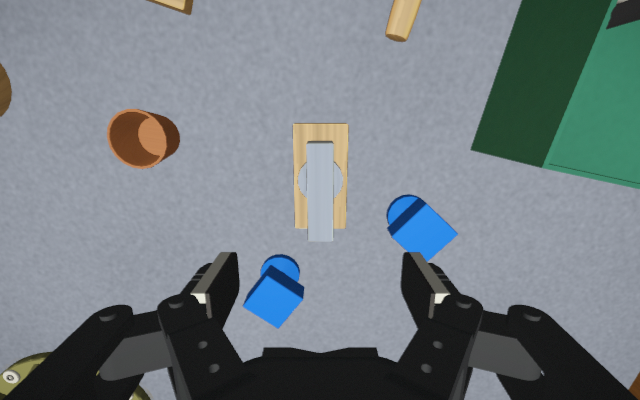

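The long stake is centred and lies along its rest (pixel 320,185), with the blue stakes untouched. Next the dome, then the square.

Run:
```python
from h import *
hover(624,-91,-6)
f=look(624,-91,70,96,45); print(f)
x,y=f[3][0]; assert abs(x-624)<5 and abs(y+91.5)<5
pick((x+624)/2,(y-91.7)/2,-6,49)
hover(590,-91,-6); print("sq rest",look(623.7,-89,12,28,60))
place(467.5,104.2,13,49)
print(look(467.5,104.2,70,96,45),look(467.5,104.2,12,28,60))
```

```text
line False
(array([624.4, -91.1,  49.6,  49. ,  64.7]), np.int64(2200), 85.6, ((624.1875610351562, -91.27057647705078), 25.069387435913086))
line False
grip 48.04843895578298 81.79664654075168
lifted 48.10345550056331 [-0.22294868 -0.35062565 -3.82875877] 32.3
line False
sq rest (array([623.9, -88.5,  80.1,  79.7,  -6.2]), np.int64(4744), 19.0, ((624.3428955078125, -88.27474212646484), 54.95879364013672))
line False
touch True [467.54695258 104.21267892  69.66958602]
t 37.6417
(array([467. , 104.7,  49.4,  48.7, -75.2]), np.int64(2205), 85.6, ((466.930419921875, 104.57308959960938), 25.063583374023438)) (array([466.6, 111.5,  82.4,  67.8,  10.9]), np.int64(1856), 19.0, ((467.5987548828125, 103.83455657958984), 41.90407943725586))
```

Run:
```python
from h import *
pick(595.3,336.1,18.3)
place(623.9,-88.6,-6)
print(look(624,-88.6,78,96,50))
bot.servo_line([450,-60,300],None,250)
c=bot.read_camera("side"); cv2.imwrite("pics/s2.png",c["image"]); print(bot.read_state()["clock"])
```

```text
line False
grip 47.139465676431506 82.54933834075928
lifted 47.23273566540607 [ 0.65515111 -0.20798031 -5.88028531] 42.9333
line False
touch True [623.85534337 -88.5789488   70.47958396]
t 48.7083
(array([623.4, -88.6,  48.1,  47.9,  84.3]), np.int64(2791), 89.0, ((623.238525390625, -88.40702819824219), 33.00556945800781))
49.7083
```

View pics/s2.png

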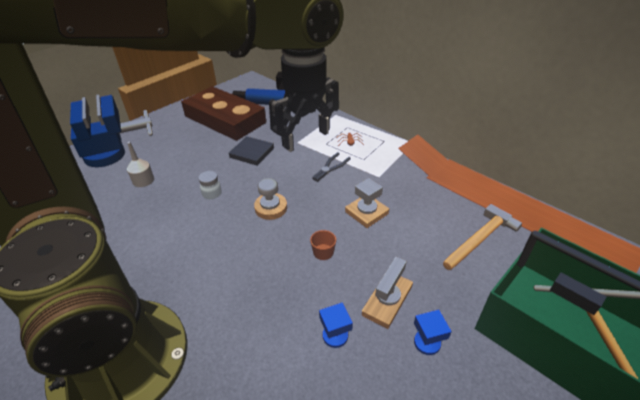

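All three stakes stand on their matching rests: dome (270,195), square (368,200), long (388,290). The cup, pliers and hammer are unmoved, and the arm is clear.

```bash
python3 -c "
from rig import bot
print(bot.finish_job())"
```

```text
the job is handed in; nothing more can be done
None
```

The job is handed in at about 50 s of the 112 s allowed: each stake stands upright within about 1 mm of the middle of its matching rest (the long one within 1° of its rest's line), and the cup, pliers and hammer look unmoved; no verdict came back.

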